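# Seat the amber lens in the spotlight

### The arm

A 6-joint arm with a two-finger parallel gripper is mounted at the origin on the work surface. World frame = base frame: x ahead of the robot, y to its left, z up, the work surface at z = 0. Lengths are in m, angles in rad, forces in N, time in s.
With the tool pointing down it reaches from about 0.35 to 0.775 m from the base axis. Payload 5.5 kg.
Tool frame: the origin (TCP) lies between the finger pads; the fingertips stand 19 mm ahead of it and the grasp point (between the pads) is the TCP; z points along the fingers, x is the direction in which the jaws open and shut, and the axes are right-handed (so a half turn about z gives the same grasp; the last joint's range is limited). The gripper opens to 85 mm and grips with 20 to 120 N. Pads are 22 mm wide; open, the fingers measure 114 mm over their backs; the gripper's body (76 mm by 85 mm) begins 54 mm behind the grasp point. The pads swing forward as they close: fully open they stand 13 mm farther back than shut.
Start: joints at [-1.331, 0.313, 0.046, 1.304, 0, 1.431], TCP at [0.213, -0.534, 0.25] pointing down, gripper open.
Joint ranges: [-2.76, 2.76], [-0.86, 1.69], [-1.03, 1.26], [-2.2, 2.34], [-1.47, 1.5], [-3.14, 3.14]. Speed limits (rad/s): [2.57, 2.57, 3.14, 3.14, 3.14, 3.14].

### API

Orientations are given as a unit quaternion [w, x, y, z].
In Python, from workcell import env gives the robot as it stands. The module is installed in compiled form; this text tells all that it offers.
- The arm moves only by the tool carry_out, never from a script. Its argument "steps" is a list of rows, each a list of 7 numbers: the gripper command: -1 is shut, 1 is fully open, values between are in proportion, then the shift along the tool's x, y, z in m, then the turn, a rotation vector about the tool's x, y, z in rad. A call has 1 to 20 rows; each row shifts and turns the commanded pose from where the row before left it, along the tool's axes as they then stand; what a row does not reach is not made up. A row lasts 1/8 s, in which the tool goes at most 62.5 mm and 10.7 degrees, less where a joint would pass 70% of its speed; a pose out of reach is approached as far as the arm can. A call with a gripper value outside its range is refused whole. The fingers move at their own pace and stop on an object; "grip_force" is the grip in N (left out, the last holds). Time passes only in rows, so rows that do not move let the fingers close. It gives the time, the measured TCP pose, the force and the opening at its end, in the units of the state.
- env.get_state(): the state, without advancing time (a new reading comes with each control period).
- env.read_camera(name): name is "side" or "top" or "wrist"; returns a dict with "color" (480x640x3 uint8, red, green, blue), "K" (3x3 intrinsics, pixels), "R" (3x3) and "t" (3): a world point X has camera coordinates R X + t. Camera axes: x right, y down, z forward; pixel columns grow to the right and rows downward; lengths in m; the calibration is good to about 2 mm. A picture is of the moment at which its call begins. There is no depth.
- env.hand_in(): hands the job in, once; it reports no verdict.
The state is a dict: "clock": time; "joint_pos": joint angles; "qvel": joint speeds; "tau": joint torques, N m; "tcp_pos": TCP position; "orientation": TCP orientation; "wrist_force": force on the tool from outside, world axes, zero at the start; "ft_torque": the same for the moment, N m; "finger_gap": finger opening in m.
Only numpy, scipy, OpenCV 4.12 (cv2) and the standard library are available. Lean on these libraries where they do the work, as an engineer would, in place of code of your own. Each camera call takes 0.05 s, during which the arm holds its last target. There are 200 camera calls.

### The job

Fit the amber lens into the white spotlight head that lies face up on the bench: set it down, barrel upwards, inside the three guides so that its black flange rests level on all three steel balls and cannot rock, and let go. Do not drop it in, and leave the green and the white lens standing where they are.

Things in the scene. Friction and masses are not known exactly. Their poses are not given: they have to be found in the camera images.
- amber_lens: The lens to fit, 0.15-0.3 kg, loose on the bench, barrel up: round black flange 76 mm across, 8 mm thick; on it, coaxial, a plain amber glass barrel 46 mm in diameter, from 8 to 58 mm above the underside. Grip the barrel's upper 25 mm from above, at any yaw. Origin: centre of the flange's underside; z is its axis, up through the barrel. Its yaw does not matter.
- lamp: Spotlight head fixed face up: white round body 126 mm across, dark fins, flat top 30 mm up. On it 3 steel balls 28 mm from the axis, tops at 40 mm: the lens is home with its origin 40 mm above this one. Outside the balls 3 dark guides (at 0, 120, 240 deg from x), 24 mm wide: inner face 41 mm from the axis, above 46 mm leaning out to 50 mm at the top (63 mm up). Origin: centre of underside; z up.
- green_lens: Green glass lens, the same shape and size as the amber lens: black flange 76 mm across and 8 mm thick, with a green barrel 46 mm in diameter above it, 58 mm high overall. Origin: centre of the flange's underside, z up. A bystander, stands loose on the bench.
- white_lens: Opal white lens, the same shape and size as the amber lens: black flange 76 mm across and 8 mm thick, with a white barrel 46 mm in diameter above it, 58 mm high overall. Origin: centre of the flange's underside, z up. A bystander, stands loose on the bench.
Things that resemble listed ones, but are neither listed nor needed, are in the scene too. Leave any yellow look-alike of the lamp alone. Leave any pink look-alike of the amber_lens alone.

How it is judged:
By the outcome, as a careful person would: the job done as asked, in the order asked, and still so for the second after the job is handed in, with the robot touching nothing.
It also fails if it takes over 38 s, if anything falls off the work surface, if the arm or the gripper's body presses on something with over 40 N, if the wrist force passes 120 N, or if a joint passes its speed limit or range.

## Working session

There is one attempt and no reset: what is moved stays moved. The work goes in short steps, Python scripts to look and compute and a tool call to move; the robot and the scene stay as the last step left them, time stands still between calls to the robot, and variables do not carry over. Pictures are saved under pics/ and viewed, about 8 in all and at most 12, crops included, and the job is handed in when it is done.

Besides the shell and the picture viewer there is one more tool, called after "Request:" by a JSON object that holds its "op" and its "data". carry_out: Moves the arm, as the interface text tells. Its arguments: {"type":"object","properties":{"steps":{"type":"array","items":{"type":"array","items":{"type":"number"}}},"grip_force":{"type":"number"}},"required":["steps"]}

```bash
mkdir -p pics; cat > h.py <<'E'
from workcell import env
import cv2, numpy as np
def snap(n,f):
    c=env.read_camera(n); cv2.imwrite(f,c["color"][:,:,::-1]); return c
def ray(c,u,v,z):
    K,R,t=map(np.array,(c["K"],c["R"],c["t"])); o=-R.T@t; d=R.T@np.linalg.inv(K)@[u,v,1]
    return o+d*(z-o[2])/d[2]
def proj(c,X):
    K,R,t=map(np.array,(c["K"],c["R"],c["t"])); p=K@(R@np.array(X)+t); return p[:2]/p[2]
E
python3 - <<'E'
from h import *
for n in("top","side"):
    c=snap(n,f"pics/{n}0.png"); print(n,np.round(-np.array(c["R"]).T@c["t"],3))
print(env.get_state())
E
```

```text
top [0.412 0.006 0.964]
side [0.281 0.55  0.707]
{'clock': 0.1, 'joint_pos': array([-1.33057745e+00,  3.13927720e-01,  4.50540194e-02,  1.30356873e+00,
       -1.18211376e-05,  1.43121486e+00]), 'qvel': array([-6.03200294e-05, -3.77345007e-04,  2.71779823e-03,  4.88448630e-04,
       -1.15657626e-03, -1.08638909e-03]), 'tau': array([ 1.96643618e-03, -4.81726527e+01,  2.99244440e+01,  1.27297107e-02,
       -2.12549894e-04, -4.87217861e-06]), 'tcp_pos': array([ 0.21306722, -0.533604  ,  0.24948085]), 'orientation': array([-5.47590623e-04,  8.27868990e-01, -5.60920902e-01, -6.14483483e-04]), 'wrist_force': array([-0.43456581, -0.15817674, -0.47730521]), 'ft_torque': array([-0.00755075, -0.00600255,  0.00186659]), 'finger_gap': 0.08540153915602347}
```

View pics/top0.png

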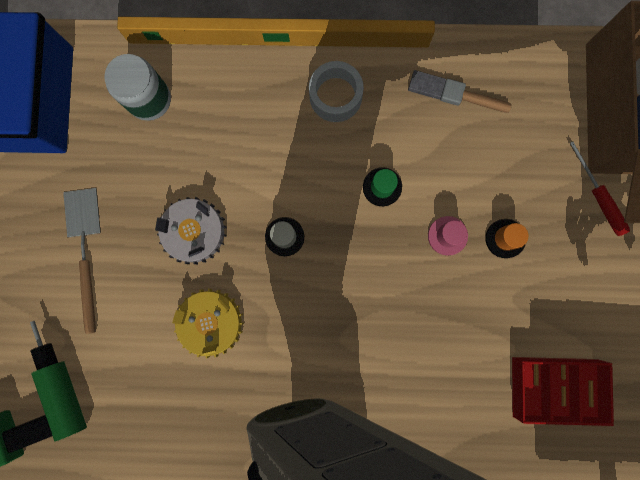

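View pics/side0.png

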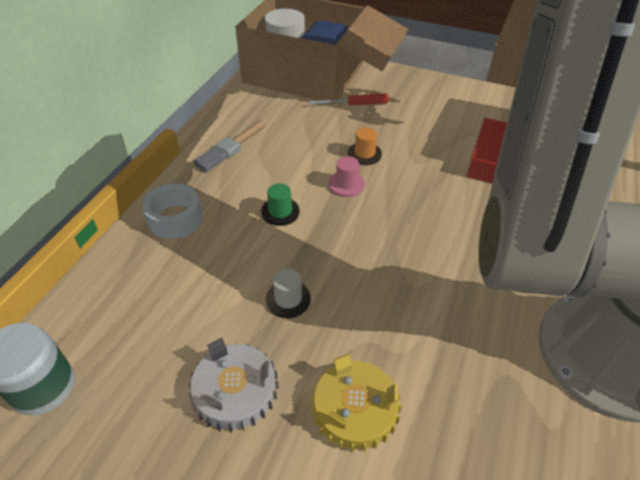

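```bash
cat >> h.py <<'E'
from scipy.optimize import minimize
def sil(c,xy,rings):  # hull mask of coaxial circles [(r,z)]
    a=np.linspace(0,2*np.pi,48,endpoint=False)
    P=np.array([proj(c,[xy[0]+r*np.cos(t),xy[1]+r*np.sin(t),z]) for r,z in rings for t in a],np.float32)
    return cv2.convexHull(P)
def fit(c,mask,x0,rings):
    m=mask.astype(np.float32)
    def cost(p):
        s=np.zeros((480,640),np.uint8); cv2.fillConvexPoly(s,np.round(sil(c,p,rings)*16).astype(np.int32),255,cv2.LINE_AA,4)
        return np.abs(s/255.-m).sum()
    r=minimize(cost,x0,method="Nelder-Mead",options=dict(initial_simplex=np.array(x0)+[[0,0],[.01,0],[0,.01]],xatol=1e-4))
    return r.x,r.fun,m.sum()
def hsv(c): return cv2.cvtColor(c["color"],cv2.COLOR_RGB2HSV).astype(int)
def near(c,u,v,r):
    m=np.zeros((480,640),np.uint8); cv2.circle(m,(int(u),int(v)),r,1,-1); return m>0
BAR=[(.023,.008),(.023,.058)]
E
python3 - <<'E'
from h import *
ims=[]
for n,a,l in(("top",(510,237),(190,230)),("side",(366,144),(233,385))):
    c=env.read_camera(n); H=hsv(c)
    m=near(c,*a,32)&(H[...,0]<18)&(H[...,1]>190)&(H[...,2]>90)
    x0=ray(c,*a,.03)[:2]; x,f,s=fit(c,m,x0,BAR); print(n,"amber",x,f,s)
    # lamp: low saturation region, closed hull
    m2=near(c,*l,52)&(H[...,1]<70)&(H[...,2]>70)
    m2=cv2.morphologyEx(m2.astype(np.uint8),cv2.MORPH_OPEN,np.ones((3,3)))
    m2=cv2.morphologyEx(m2,cv2.MORPH_CLOSE,np.ones((15,15)))
    y,f,s=fit(c,m2,ray(c,*l,.03)[:2],[(.063,.03)]); print(n,"lamp",y,f,s)
    im=c["color"][:,:,::-1].copy()
    big=lambda q,P,w:cv2.resize(P[q[1]-w:q[1]+w,q[0]-w:q[0]+w],(300,300),interpolation=cv2.INTER_CUBIC)
    o=im.copy()
    cv2.polylines(o,[np.round(sil(c,x,BAR)*16).astype(int)],True,(255,0,0),1,cv2.LINE_AA,4)
    cv2.polylines(o,[np.round(sil(c,y,[(.063,.03)])*16).astype(int)],True,(255,0,0),1,cv2.LINE_AA,4)
    ims.append(np.hstack([big(a,o,36),big(l,o,50)]))
cv2.imwrite("pics/fit.png",np.vstack(ims))
c=snap("wrist","pics/w0.png"); s=env.get_state()
print("wristcam",-np.array(c["R"]).T@c["t"]-s["tcp_pos"],np.array(c["R"]).round(2).tolist())
E
```

```text
top amber [ 0.51837517 -0.32892404] 227.66666666666669 569.0
top lamp [0.52013196 0.26932481] 805.0666666666667 2794.0
side amber [ 1.06101034 -0.98842102] 0.0 0.0
side lamp [0.51660179 0.2779025 ] 413.6313725490196 6197.0
wristcam [0.06736957 0.02764475 0.12374372] [[0.37, -0.93, -0.0], [-0.89, -0.35, 0.29], [-0.27, -0.1, -0.96]]
```

View pics/fit.png

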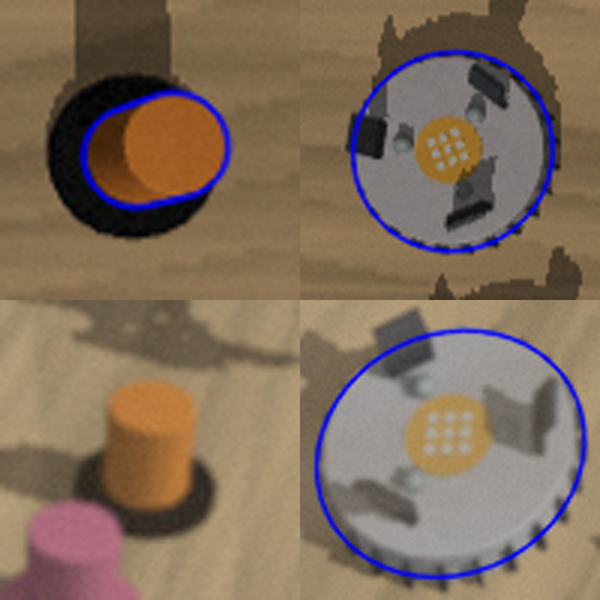

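Candidates in the top view:
- **Lens:** amber (512,236), pink look-alike (448,236), green (384,186), white (285,236). I choose amber at (512,236), which is orange glass on a black flange.
- **Lamp:** white (190,230), yellow look-alike (207,323). I choose white.

The crops confirm both choices. The blue outlines fit in the top view: amber is near (0.518,-0.329) and the lamp near (0.520,0.270). The side mask for amber failed.

Request:
{"op": "carry_out", "data": {"steps": [[1, -0.0096, -0.0449, 0, 0, 0, 0], [1, -0.0096, -0.0449, 0, 0, 0, 0], [1, -0.0096, -0.0449, 0, 0, 0, 0], [1, -0.0096, -0.0449, 0, 0, 0, 0], [1, -0.0096, -0.0449, 0, 0, 0, 0], [1, -0.0096, -0.0449, 0, 0, 0, 0], [1, -0.0096, -0.0449, 0, 0, 0, 0], [1, -0.0096, -0.0449, 0, 0, 0, 0], [1, 0, 0, 0.02, 0, 0, -0.153], [1, 0, 0, 0.02, 0, 0, -0.153], [1, 0, 0, 0.02, 0, 0, -0.153], [1, 0, 0, 0.02, 0, 0, -0.153], [1, 0, 0, 0.02, 0, 0, -0.153], [1, 0, 0, 0, 0, 0, 0], [1, 0, 0, 0, 0, 0, 0]], "grip_force": 40}}

```text
clock: 2.12
tcp_pos: [0.5185, -0.3298, 0.1509]
orientation: [0.0, 0.977, -0.213, 0.0]
wrist_force: [-0.1, 0.4, -0.0]
finger_gap: 0.0856
```

```bash
cat >> h.py <<'E'
def tool(d):
    from scipy.spatial.transform import Rotation as Ro
    q=env.get_state()["orientation"]; return Ro.from_quat([q[1],q[2],q[3],q[0]]).inv().apply(d)
E
python3 - <<'E'
from h import *
c=env.read_camera("wrist");H=hsv(c)
m=(H[...,0]>5)&(H[...,0]<18)&(H[...,1]>185)&(H[...,2]>90)
m=cv2.morphologyEx(m.astype(np.uint8),cv2.MORPH_OPEN,np.ones((5,5)))
n,l,st,_=cv2.connectedComponentsWithStats(m); m=l==1+np.argmax(st[1:,4])
x,f,s=fit(c,m,[.5185,-.329],BAR); p=env.get_state()["tcp_pos"]
print(x,f,s,"tool",tool(np.r_[x,.048]-p))
o=c["color"][:,:,::-1].copy(); o[m]=o[m]//2+np.array([0,127,0],np.uint8)
cv2.polylines(o,[np.round(sil(c,x,BAR)).astype(int)],True,(255,0,0),1)
cv2.polylines(o,[np.round(sil(c,x,[(.038,.008)])).astype(int)],True,(0,0,255),1)
cv2.imwrite("pics/w1.png",o)
E
```

```text
Traceback (most recent call last):
ValueError: attempt to get argmax of an empty sequence
```

```bash
python3 - <<'E'
from h import *
c=env.read_camera("wrist");H=hsv(c)
u,v=proj(c,[.5185,-.329,.058]).astype(int); print(u,v,H[v-3:v+4:3,u])
w=H[20:60,20:60].reshape(-1,3).mean(0); print(w)
m=(H[...,0]>3)&(H[...,0]<20)&(H[...,1]>(H[v,u,1]+w[1])/2)
m=cv2.morphologyEx(m.astype(np.uint8),cv2.MORPH_OPEN,np.ones((5,5)))
n,l,st,_=cv2.connectedComponentsWithStats(m); m=l==1+np.argmax(st[1:,4])
x,f,s=fit(c,m,[.5185,-.329],BAR); p=env.get_state()["tcp_pos"]
print(x,f,s,"tool",tool(np.r_[x,.048]-p))
o=c["color"][:,:,::-1].copy(); o[m]=o[m]//2+np.array([0,127,0],np.uint8)
cv2.polylines(o,[np.round(sil(c,x,BAR)).astype(int)],True,(255,0,0),1)
cv2.polylines(o,[np.round(sil(c,x,[(.038,.008)])).astype(int)],True,(0,0,255),1)
cv2.imwrite("pics/w1.png",o)
E
```

```text
313 253 [[ 15 175 226]
 [ 15 174 226]
 [ 15 176 225]]
[ 17.51375   89.640625 185.0075  ]
[ 0.51949456 -0.32666866] 226.67058823529413 5259.0 tool [-0.00099417 -0.00339452  0.10348138]
```

View pics/w1.png

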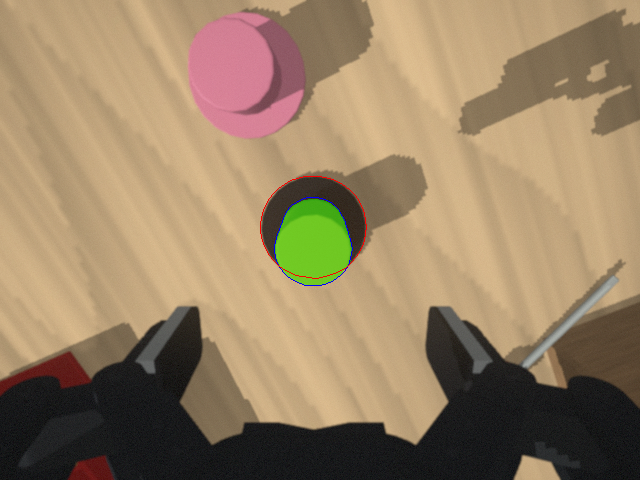

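The image shows the amber lens at (313,240), outlined well by the fit, with the pink one at (245,70). The fingers straddle the amber lens evenly, so I descend.

Request:
{"op": "carry_out", "data": {"steps": [[1, -0.001, -0.003, 0.02, 0, 0, 0], [1, 0, 0, 0.02, 0, 0, 0], [1, 0, 0, 0.02, 0, 0, 0], [1, 0, 0, 0.02, 0, 0, 0], [1, 0, 0, 0.013, 0, 0, 0], [1, 0, 0, 0.01, 0, 0, 0], [1, 0, 0, 0, 0, 0, 0], [-1, 0, 0, 0, 0, 0, 0], [-1, 0, 0, 0, 0, 0, 0], [-1, 0, 0, 0, 0, 0, 0], [-1, 0, 0, 0, 0, 0, 0], [-1, 0, 0, 0, 0, 0, 0], [-1, 0, 0, 0, 0, 0, 0], [-1, 0, 0, 0, 0, 0, 0]], "grip_force": 50}}

```text
clock: 3.98
tcp_pos: [0.5193, -0.327, 0.0484]
orientation: [0.001, 0.977, -0.211, 0.001]
wrist_force: [0.9, 0.2, 5.2]
finger_gap: 0.0447
```

Request:
{"op": "carry_out", "data": {"steps": [[-1, 0, 0, -0.01, 0, 0, 0], [-1, 0, 0, -0.03, 0, 0, 0], [-1, 0, 0, -0.04, 0, 0, 0], [-1, 0, 0, -0.04, 0, 0, 0], [-1, 0, 0, -0.04, 0, 0, 0], [-1, -0.0205, -0.0387, 0, 0, 0, 0], [-1, -0.0205, -0.0387, 0, 0, 0, 0], [-1, -0.0205, -0.0387, 0, 0, 0, 0], [-1, -0.0205, -0.0387, 0, 0, 0, 0], [-1, -0.0205, -0.0387, 0, 0, 0, 0], [-1, -0.0205, -0.0387, 0, 0, 0, 0], [-1, -0.0205, -0.0387, 0, 0, 0, 0], [-1, -0.0205, -0.0387, 0, 0, 0, 0], [-1, -0.0205, -0.0387, 0, 0, 0, 0], [-1, -0.0205, -0.0387, 0, 0, 0, 0], [-1, -0.0205, -0.0387, 0, 0, 0, 0], [-1, -0.0205, -0.0387, 0, 0, 0, 0], [-1, 0, 0, 0, 0, 0, 0], [-1, 0, 0, 0, 0, 0, 0]]}}

```text
clock: 6.35
tcp_pos: [0.4861, 0.1979, 0.2071]
orientation: [0.0, 0.977, -0.211, -0.0]
wrist_force: [0.6, 0.1, -1.9]
finger_gap: 0.0447
```

```bash
python3 - <<'E'
from h import *
c=snap("wrist","pics/w2.png"); print(env.get_state()["joint_pos"])
E
```

```text
[ 2.32853792e-01  2.34230588e-01 -1.66935757e-01  1.17045683e+00
 -4.97778086e-04  2.23021029e+00]
```

View pics/w2.png

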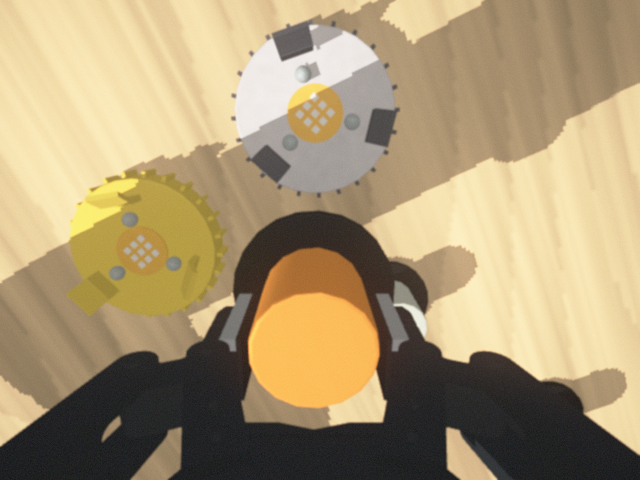

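```bash
python3 - <<'E'
from h import *
c=env.read_camera("wrist");H=hsv(c); p=env.get_state()["tcp_pos"]
b=np.array([ray(c,u,v,.036) for u,v in((303,74),(352,121),(290,142))]); print("balls mean",b.mean(0),np.linalg.norm(b-b.mean(0),axis=1))
d=b-b.mean(0); print("ball angles",np.degrees(np.arctan2(d[:,1],d[:,0])))
# LED disc
m=near(c,315,113,40)&(H[...,0]>8)&(H[...,0]<28)&(H[...,1]>120)
m=cv2.morphologyEx(m.astype(np.uint8),cv2.MORPH_OPEN,np.ones((3,3)));m=cv2.convexHull(np.argwhere(m)[:,::-1].astype(np.int32))
(u,v),ax,_=cv2.fitEllipse(m); L=ray(c,u,v,.03); print("LED",u,v,ax,L)
Lamp=(L+b.mean(0))/2
# lens in hand, z offset scanned
m=(H[...,0]>3)&(H[...,0]<20)&(H[...,1]>130)
m[:230]=0; m=cv2.morphologyEx(m.astype(np.uint8),cv2.MORPH_OPEN,np.ones((7,7)))
n,l,st,_=cv2.connectedComponentsWithStats(m); m=l==1+np.argmax(st[1:,4])
for z in(.154,.1587,.163):
    x,f,s=fit(c,m,p[:2],[(r,q+z) for r,q in BAR]); print(z,x,f,s,"rel tcp",x-p[:2])
    if z==.1587: X=x
o=c["color"][:,:,::-1].copy()
for xy,rg in((X,[(.023,.1667),(.023,.2167)]),(X,[(.038,.1667)]),(Lamp,[(.063,.03)]),(Lamp,[(.028,.036)])):
    cv2.polylines(o,[np.round(sil(c,xy,rg)*16).astype(int)],True,(255,0,0),1,cv2.LINE_AA,4)
cv2.imwrite("pics/w3.png",o)
print("lamp",Lamp,"move tool",tool(np.r_[Lamp[:2]-X,0]))
t=env.read_camera("top"); print("LED top",ray(t,189.3,229.7,.03)); t=env.read_camera("side"); print("LED side",ray(t,232.7,380.3,.03))
E
```

```text
balls mean [0.52121551 0.27305513 0.036     ] [0.02762122 0.02779868 0.02779347]
ball angles [  83.60102062  -36.20048665 -156.61624595]
LED 314.0625915527344 112.1871337890625 (54.65810775756836, 57.66075897216797) [0.52088681 0.27398274 0.03      ]
0.154 [0.48515934 0.19474128] 689.9215686274509 16255.0 rel tcp [-0.00129016 -0.00241412]
0.1587 [0.48595078 0.19783722] 1016.2313725490196 16255.0 rel tcp [-0.00049872  0.00068182]
0.163 [0.48641384 0.19868598] 2155.282352941176 16255.0 rel tcp [-3.56629303e-05  1.53058321e-03]
lamp [0.52105116 0.27351893 0.033     ] move tool [ 5.88357413e-04 -8.34230750e-02 -5.53048642e-05]
LED top [0.52045192 0.27153656 0.03      ]
LED side [0.51940615 0.27376179 0.03      ]
```

View pics/w3.png

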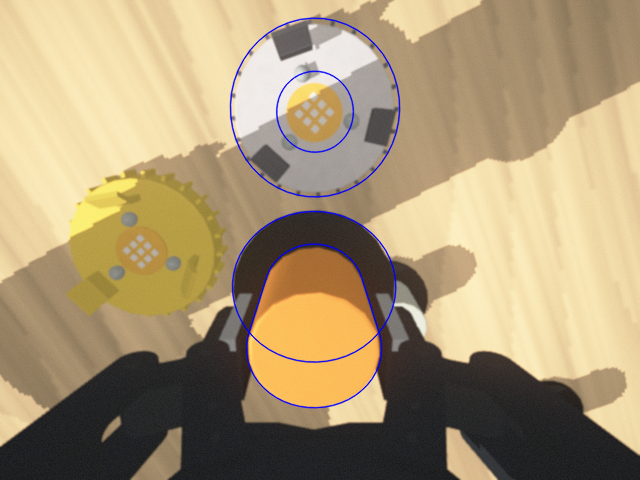

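Both fits look right. Lamp LED disc at (314,112), and its balls give the expected 28 mm radius. The lens is held upright at (315,330). The wrist camera and world coordinates agree to 0.5 mm on the move.

Request:
{"op": "carry_out", "data": {"steps": [[-1, 0.0005, -0.03, 0, 0, 0, 0], [-1, 0, -0.03, 0, 0, 0, 0], [-1, 0, -0.023, 0.01, 0, 0, 0], [-1, 0, 0, 0.03, 0, 0, 0], [-1, 0, 0, 0.03, 0, 0, 0], [-1, 0, 0, 0.015, 0, 0, 0], [-1, 0, 0, 0, 0, 0, 0], [-1, 0, 0, 0, 0, 0, 0]]}}

```text
clock: 7.55
tcp_pos: [0.5222, 0.2734, 0.1235]
orientation: [-0.0, 0.977, -0.212, 0.001]
wrist_force: [-0.3, -0.2, -1.6]
finger_gap: 0.0447
```

```bash
cat > v.py <<'E'
from h import *
import sys
s=env.get_state(); p=s["tcp_pos"]; z=p[2]-.0487; X=p[:2]+[-.0003,.0003]; L=(.5207,.2732)
ims=[]
for n in("side","wrist"):
    c=env.read_camera(n); o=c["color"][:,:,::-1].copy(); k=4
    u,v=proj(c,[*L,.05]).astype(int); u0,v0=np.clip(u-50,0,540),np.clip(v-75,0,330)
    if n=="wrist": k=1;u0=v0=0
    o=o[v0:v0+150,u0:u0+100] if k>1 else o
    o=cv2.resize(o,None,fx=k,fy=k,interpolation=cv2.INTER_CUBIC)
    for xy,rg,col in((X,[(.038,z)],(255,0,0)),(X,[(.038,z+.008)],(255,0,0)),(L,[(.063,.03)],(0,0,255))):
        cv2.polylines(o,[np.round((sil(c,xy,rg)-[u0,v0])*k*16).astype(int)],True,col,1,cv2.LINE_AA,4)
    ims.append(cv2.resize(o,(400,600)) if k>1 else cv2.resize(o[:,120:520],(400,480)))
ims[1]=np.vstack([ims[1],np.zeros((120,400,3),np.uint8)])
cv2.imwrite(sys.argv[1],np.hstack(ims)); print(z,X,s["wrist_force"])
E
python3 v.py pics/p1.png
```

```text
0.07479563048287885 [0.52189427 0.27371762] [-0.3339587  -0.22955162 -1.63306495]
```

View pics/p1.png

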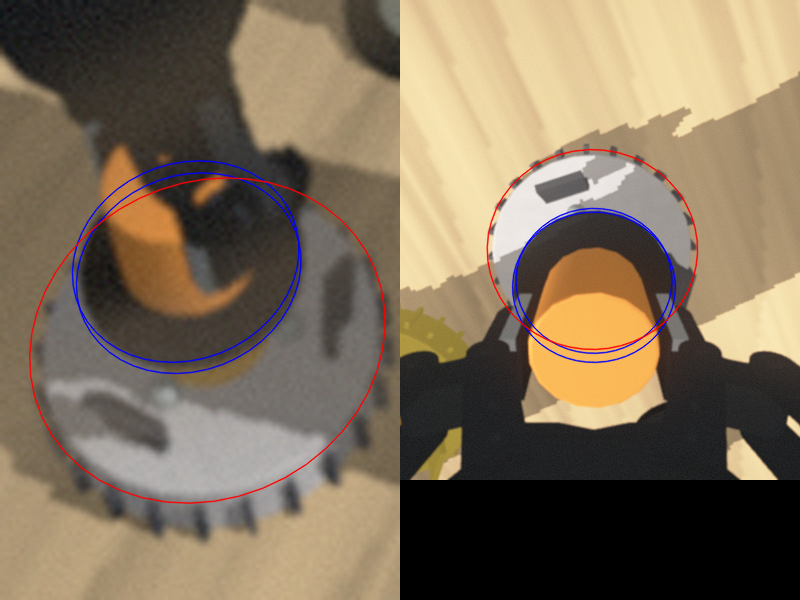

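The side view shows the blue flange outline matching the lens, which is level, at about (190,270). It is about 1.2 mm off the lamp axis, so I correct that and go down slowly.

Request:
{"op": "carry_out", "data": {"steps": [[-1, -0.0007, 0.0007, 0.006, 0, 0, 0], [-1, 0, 0, 0.006, 0, 0, 0], [-1, 0, 0, 0.006, 0, 0, 0], [-1, 0, 0, 0.004, 0, 0, 0], [-1, 0, 0, 0.004, 0, 0, 0], [-1, 0, 0, 0.002, 0, 0, 0], [-1, 0, 0, 0.002, 0, 0, 0], [-1, 0, 0, 0.001, 0, 0, 0], [-1, 0, 0, 0, 0, 0, 0], [-1, 0, 0, 0, 0, 0, 0]]}}

```text
clock: 8.9
tcp_pos: [0.5204, 0.2732, 0.0914]
orientation: [-0.0, 0.977, -0.211, 0.0]
wrist_force: [0.4, -0.1, -2.0]
finger_gap: 0.0448
```

Request:
{"op": "carry_out", "data": {"steps": [[-1, 0, 0, 0.0005, 0, 0, 0], [-1, 0, 0, 0.0005, 0, 0, 0], [-1, 0, 0, 0.0005, 0, 0, 0], [-1, 0, 0, 0.0005, 0, 0, 0], [-1, 0, 0, 0, 0, 0, 0]]}}

```text
clock: 9.52
tcp_pos: [0.5203, 0.2731, 0.0892]
orientation: [0.0, 0.977, -0.211, -0.0]
wrist_force: [0.1, 0.2, -2.1]
finger_gap: 0.0443
```

Request:
{"op": "carry_out", "data": {"steps": [[-1, 0, 0, 0.0004, 0, 0, 0], [-1, 0, 0, 0.0004, 0, 0, 0], [-1, 0, 0, 0, 0, 0, 0]]}}

```text
clock: 9.9
tcp_pos: [0.5203, 0.2731, 0.0884]
orientation: [0.0, 0.977, -0.211, 0.0]
wrist_force: [0.0, -0.2, -2.9]
finger_gap: 0.045
```

Request:
{"op": "carry_out", "data": {"steps": [[-1, 0, 0, 0.0004, 0, 0, 0], [-1, 0, 0, 0.0004, 0, 0, 0], [-1, 0, 0, 0, 0, 0, 0]]}}

```text
clock: 10.28
tcp_pos: [0.5204, 0.2732, 0.0881]
orientation: [-0.0, 0.977, -0.211, 0.0]
wrist_force: [-1.7, -0.3, 3.7]
finger_gap: 0.0448
```

Request:
{"op": "carry_out", "data": {"steps": [[0.2, 0, 0, 0, 0, 0, 0], [0.4, 0, 0, 0, 0, 0, 0], [0.6, 0, 0, 0, 0, 0, 0], [0.6, 0, 0, 0, 0, 0, 0], [0.6, 0, 0, -0.01, 0, 0, 0], [0.6, 0, 0, -0.02, 0, 0, 0], [0.6, 0, 0, -0.04, 0, 0, 0], [0.6, 0, 0, -0.05, 0, 0, 0], [0.6, 0, 0.05, -0.02, 0, 0, 0], [0.6, 0, 0.05, 0, 0, 0, 0], [0.6, 0, 0, 0, 0, 0, 0], [0.6, 0, 0, 0, 0, 0, 0]]}}

```text
clock: 11.78
tcp_pos: [0.4796, 0.1822, 0.2285]
orientation: [-0.0, 0.977, -0.212, 0.001]
wrist_force: [-0.0, 0.6, 0.8]
finger_gap: 0.0682
```

```bash
python3 - <<'E'
from h import *
ims=[]
for n in("side","wrist","top"):
    c=env.read_camera(n);H=hsv(c); L=np.array([.5207,.2732])
    u,v=proj(c,[*L,.06]); w={"side":60,"wrist":110,"top":60}[n]
    m=near(c,u,v,w)&(H[...,0]>3)&(H[...,0]<20)&(H[...,1]>130)
    m=cv2.morphologyEx(m.astype(np.uint8),cv2.MORPH_OPEN,np.ones((5,5)))
    k,l,st,_=cv2.connectedComponentsWithStats(m)
    for z in (.037,.04,.043):
        if k>1: x,f,s=fit(c,l==1+np.argmax(st[1:,4]),L,[(r,q+z) for r,q in BAR]); print(n,z,x,f,s)
    o=c["color"][:,:,::-1].copy()
    u,v=int(np.clip(u,w,639-w)),int(np.clip(v,w,479-w))
    e=o.copy()
    for rg in([(.023,.098)],[(.038,.04)],[(.038,.048)]): cv2.polylines(e,[np.round(sil(c,L,rg)*16).astype(int)],True,(255,0,0),1,cv2.LINE_AA,4)
    ims.append(np.vstack([cv2.resize(q[v-w:v+w,u-w:u+w],(266,266),interpolation=cv2.INTER_CUBIC) for q in(o,e)]))
cv2.imwrite("pics/end.png",np.hstack(ims))
E
```

```text
side 0.037 [0.52063049 0.27095813] 133.64705882352942 1386.0
side 0.04 [0.51966073 0.27187094] 147.4 1386.0
side 0.043 [0.51902132 0.27248219] 158.54117647058825 1386.0
wrist 0.037 [0.51967409 0.27291672] 78.0156862745098 4754.0
wrist 0.04 [0.5195489  0.27260355] 104.87450980392157 4754.0
wrist 0.043 [0.51932693 0.27209831] 197.00392156862745 4754.0
```

View pics/end.png

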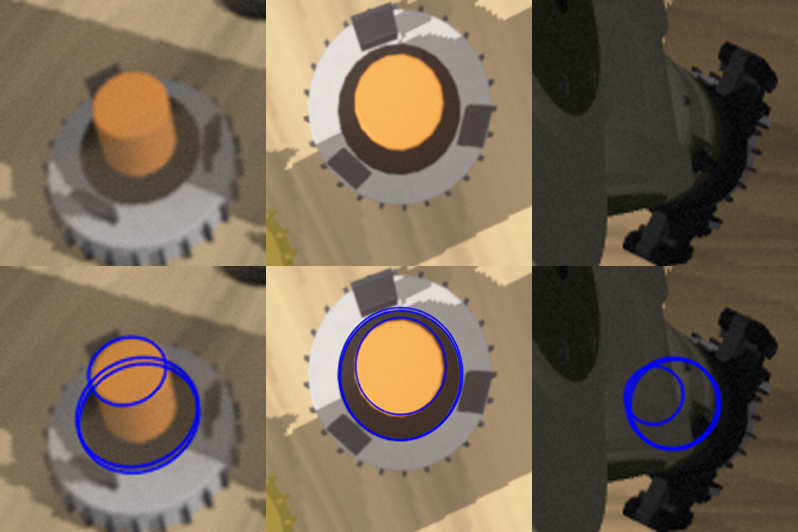

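The lens sits centred inside the three guides. Its flange and barrel top match the outlines for the home pose at 40 mm in the wrist view, and to within a few crop pixels in the side view. The top view is blocked by the arm. Handing in.

```bash
python3 -c "
from workcell import env; print(env.hand_in()); print(env.get_state()['clock'])"
```

```text
the job is handed in; nothing more can be done
None
the job is handed in; nothing more can be done
```

The amber lens is set in the white spotlight head, barrel up and released, and the job is handed in at about 12 s of the 38 s allowed. I lowered it in steps of 0.4–0.5 mm until the wrist force showed contact (about 6 N change). At that point the flange underside was at about 39.7 mm, against 40 mm for home. I then opened the gripper and moved it clear.

- **Final position:** the last wrist view shows the lens level and centred inside the guides, about 1.3 mm from the estimated lamp axis. The side view agrees to within a few millimetres.
- **Checks that failed or disagreed:**
    - The last top view was blocked by the arm, so it confirmed nothing.
    - The first side-view colour mask for the amber lens failed.
    - The silhouette fits preferred a height of 37 mm slightly over 40 mm. I relied on the contact height instead, because that difference is close to the camera calibration error.
- **Other objects:** the arm passed well above the green and white lenses and the look-alikes. I did not take a separate picture to confirm they stayed put. The wrist forces reported at the end of each move call stayed within about 5 N.

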